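# Open the paddle-latched tool cabinet

## Task

Open the small steel tool cabinet on the bench: lift its paddle handle just until you feel the hidden pawl draw clear and meet its soft stop, never forcing the latch by tugging on the door while it is caught or by levering the paddle hard, then swing the door open to well past 60 degrees. Leave it standing open and still with the paddle dropped back to rest, and leave the things around it where they are.

Things in the scene. Friction and masses are not known exactly. Their poses are not given: they have to be found in the camera images.
- cabinet: Grey sheet-steel tool cabinet fixed to the bench, 200 mm deep (its x), 200 wide (its y), 190 high. Origin: centre of its underside. The door closes its front, the face to its own -x, 100 mm from the origin. Seen from the robot the hinge is on the left (+y) edge and the paddle near the right edge, close to the top. A tin stands on top, towards the back.
- door (a joint): Door angle in rad: 0 shut, grows as its right edge swings towards the robot and round to the left; stop at 1.75. Panel 198 mm wide, 10 mm thick, standing proud of the cabinet's front, 12 to 186 mm above the bench, about 0.9 kg. The hinge is slightly stiff (0.12 N m): it stays where left. Play when latched: 0.02 rad or so.
- door_hinge (a point): Point on the door's vertical hinge line, at the cabinet's front left edge, 165 mm above the bench (the paddle pivot's height). Its axes turn with the door; shut, they are the cabinet's. Pulling while the pawl is caught jams it on its keeper, which gives about 1 mm per 9 N; more than 14 N there is forcing. Opened 0.2 rad, the door is free and the paddle need not be held.
- paddle (a joint): Paddle angle in rad: 0 at rest, grows as its free end is lifted; a spring returns it; pinched, lifting takes 4 to 9 N. The pawl comes clear at an angle between 0.06 and 0.45 that differs each time and cannot be seen. About 0.04 rad later the paddle meets a springy stop, 12 N per mm at the grip point; there the pawl is clear by 2 to 3 mm. Over 14 N on the pawl (some 16 N at the grip, beyond the lifting force) is forcing.
- paddle_pivot (a point): Middle of the paddle's pivot, a level line across the door along this point's y, 165 mm above the bench, 16 mm in front of the hinge line and 150 mm from it along the door. Lifting turns the paddle about it: the free end goes up, the pawl inside goes down. Axes turn with paddle and door.
- paddle_grip (a point): Middle of the handle's grip, between its side flanges, 55 mm from the pivot towards the robot and 14 mm below it at rest. The handle is a pressed steel channel 40 mm wide (y) with flat parallel sides 16 mm tall, 80 mm long, drooping 0.25 rad at rest. Pinch it across its sides from above; it can pivot between the pads. Axes as the pivot's: at rest and shut, x to the cabinet, z up.
- tin: Paper-labelled tin, 60 mm across, 65 mm high, standing on the cabinet; leave it. Origin: centre of its underside.
- glue: White glue bottle, 54 mm across, 150 mm high, standing to the right of the cabinet; leave it. Origin: centre of its underside.
- brush_jar: Open glass jar, 72 mm across, 85 mm high, standing to the left of the cabinet; leave it. Origin: centre of its underside.
- sanding_block: Cork block 100 by 50 by 35 mm lying in front of the cabinet, right of the door's swing; leave it. Origin: centre of its underside.
- screwdriver: Screwdriver lying on the bench to the right; leave it. Origin: on its underside.
- hammer: Hammer lying on the bench far to the right; leave it. Origin: on its underside.
- neck_blank: Guitar neck blank, 450 mm long, 27 mm high, lying to the left; leave it. Origin: underside, near its middle.

How it is judged:
On the way, in this order (a step that is already met when the one before it is completed fails the run):
1. the paddle is lifted while the door is still shut (value of joint paddle above 0.05 rad and value of joint door below 0.03 rad), for 0.1 s.
2. the door is swung ajar (value of joint door above 0.25 rad), for 0.1 s.
At the end, for the whole second after the job is handed in: The door stands open by more than 1.05 rad (60 degrees) and still (under 0.05 rad/s), and the paddle is back at rest (under 0.05 rad) (value of joint door above 1.05 rad and velocity of joint door between -0.05 and 0.05 rad/s and value of joint paddle below 0.05 rad); the robot touches nothing.
It fails at once if the latch is forced: more than 14 N on the pawl from its keeper or its stop (contact force between pawl and lip above 14 N or contact force between pawl_arm and bump above 14 N).
It fails at once if a thing on the bench or on the cabinet is moved more than 30 mm (distance of any of tin, glue, brush_jar, screwdriver, hammer, sanding_block, neck_blank from where it was at the start of the episode above 0.03 m).
It also fails if it takes over 72 s, if anything falls off the work surface, if the arm or the gripper's body presses on something with over 40 N, if the wrist force passes 120 N, or if a joint passes its speed limit or range.

## Robot

A 6-joint arm with a two-finger parallel gripper is mounted at the origin on the work surface. World frame = base frame: x ahead of the robot, y to its left, z up, the work surface at z = 0. Lengths are in m, angles in rad, forces in N, time in s.
With the tool pointing down it reaches from about 0.225 to 0.875 m from the base axis. Payload 3.4 kg.
Tool frame: the origin (TCP) lies midway between the tips of the shut fingers; the grasp point (between the pads) lies 19 mm behind it (pinch_z is the distance from the TCP to the grasp point, in m); z points along the fingers, y is the line along which they close (so a half turn about z gives the same grasp; the last joint's range is limited). The gripper opens to 85 mm and grips with 20 to 120 N. Pads are 22 mm wide; open, the fingers measure 114 mm over their backs; the gripper's body (76 mm by 85 mm) begins 54 mm behind the grasp point. The pads swing forward as they close: fully open they stand 13 mm farther back than shut.
Start: joints at [-1.223, 0.276, 1.505, -0, 1.361, -0.121], TCP at [0.26, -0.513, 0.231] pointing down, gripper open.
Joint ranges: [-2.89, 2.89], [-0.75, 2.08], [0.22, 2.7], [-1.18, 4.32], [0.11, 2.71], [-2.7, 2.7]. Speed limits (rad/s): [2.57, 2.57, 3.14, 3.14, 3.14, 3.14].

## Interface

Orientations are given as a unit quaternion [w, x, y, z].
In Python, from rig import get_state, get_image, sign_off, pinch_z gives the robot as it stands.
- The arm moves only by the tool send_rows, never from a script. Its argument "steps" is one flat list of numbers, 5 for each row, row after row: the gripper's target within -1 to 1 (fully open at 1, half-way at 0, shut at -1), then the shift along the tool's x, y, z in cm, then the turn about the tool's z in degrees. In form: [gripper, x, y, z, roll, gripper, x, y, z, roll, ...]. A call has 1 to 12 rows; each row shifts and turns the commanded pose from where the row before left it, along the tool's axes as they then stand; what a row does not reach is not made up. A row lasts 1/10 s, in which the tool goes at most 50 mm and 8.59 degrees, less where a joint would pass 70% of its speed; a pose out of reach is approached as far as the arm can. A call is refused whole if a number of a shift passes 5 or a number of a turn 8.59, either way. A call with a gripper value outside its range is refused whole. The fingers move at their own pace and stop on an object; "newtons" is the grip in N (left out, the last holds). Time passes only in rows, so rows that do not move let the fingers close. It gives the time, the measured TCP pose, the force, the opening and the grip force at its end, in the units of the state.
- get_state(): the state, without advancing time (a new reading comes with each control period).
- get_image(name): name is "side" or "top"; returns a dict with "color" (384x512x3 uint8, red, green, blue), "mtx" (3x3 intrinsics, pixels), "T" (4x4, takes a point from camera to world coordinates). Camera axes: x right, y down, z forward; pixel columns grow to the right and rows downward; lengths in m; the calibration is good to about 2 mm. A picture is of the moment at which its call begins. There is no depth.
- sign_off(): hands the job in; it is judged then, once.
The state is a dict: "clock": time; "qpos": joint angles; "qd": joint speeds; "effort": joint torques, N m; "position": TCP position; "ee_rot": TCP orientation; "contact_force": force on the tool from outside, world axes, zero at the start; "moment": the same for the moment, N m; "width": finger opening in m; "gripper_force": force on a finger pad.
Only numpy, scipy, OpenCV 4.12 (cv2) and the standard library are available. Lean on these libraries where they do the work, as an engineer would, in place of code of your own. Each camera call takes 0.05 s, during which the arm holds its last target. There are 200 camera calls.

## Working session

There is one attempt and no reset: what is moved stays moved. The work goes in short steps, Python scripts to look and compute and a tool call to move; the robot and the scene stay as the last step left them, time stands still between calls to the robot, and variables do not carry over. Pictures are saved under pics/ and viewed, at most 10 in all, crops included, and the job is handed in when it is done.

Besides the shell and the picture viewer there is one more tool, called as a command line: name --argument value ..., lists and objects as JSON in quotes. send_rows: Moves the arm, as the interface text tells. Its arguments: {"type":"object","properties":{"steps":{"type":"array"},"newtons":{"type":"number"}},"required":["steps"]}

```bash
mkdir -p pics; ls; python3 - <<'E'
from rig import *
import cv2,numpy as np
for n in("side","top"):
    d=get_image(n);cv2.imwrite(f"pics/{n}0.png",d["color"][:,:,::-1]);print(n,d["mtx"].round(1).tolist(),d["T"].round(3).tolist())
    np.savez(f"{n}.npz",**d)
print(get_state(),pinch_z)
E
```

```text
pics
side [[425.3, 0.0, 258.3], [0.0, 425.3, 188.8], [0.0, 0.0, 1.0]] [[0.424, -0.538, 0.728, -0.654], [-0.905, -0.252, 0.342, -0.647], [-0.0, -0.805, -0.594, 1.095], [0.0, 0.0, 0.0, 1.0]]
top [[428.7, 0.0, 250.3], [0.0, 428.7, 189.7], [0.0, 0.0, 1.0]] [[0.018, -0.997, 0.079, 0.41], [-1.0, -0.017, 0.009, -0.095], [-0.008, -0.079, -0.997, 1.562], [0.0, 0.0, 0.0, 1.0]]
{'clock': 0.1, 'qpos': array([-1.22297373e+00,  2.76505805e-01,  1.50599838e+00,  6.02838191e-06,
        1.36070721e+00, -1.21001931e-01]), 'qd': array([ 0.0008451 , -0.00056446, -0.00395104, -0.0010678 ,  0.00110964,
       -0.00217388]), 'effort': array([ 2.34372943e-03, -4.17700195e+01, -2.46404922e+01, -1.40834718e-04,
        5.80130771e-03, -7.09178124e-06]), 'position': array([ 0.25964128, -0.51251355,  0.23054426]), 'ee_rot': array([-8.04508038e-04,  9.72650852e-01,  2.32270672e-01, -8.86662543e-05]), 'contact_force': array([-0.03493616, -1.15526371, -0.36971801]), 'moment': array([-0.00601315,  0.0030423 ,  0.03007149]), 'gripper_force': 0.0, 'width': 0.08553497942903318} 0.0187
```

View pics/side0.png

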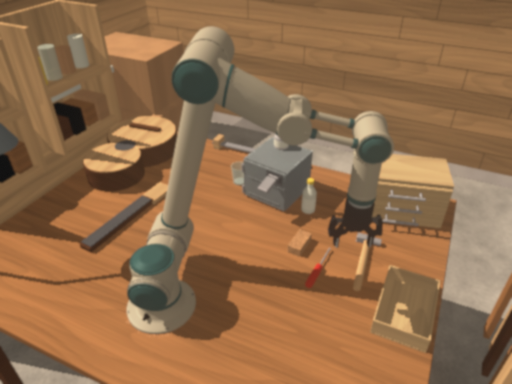

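View pics/top0.png

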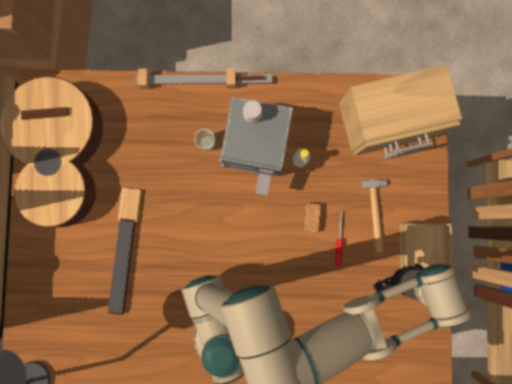

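The top view shows the cabinet around (257,136) and the paddle at (263,183). The side view shows the paddle near (268,183). I'll enlarge both for corner pixels.

```bash
python3 - <<'E'
import cv2,numpy as np
a=np.load("top.npz")["color"][90:205,200:325,::-1];b=np.load("side.npz")["color"][120:215,225:325,::-1]
A=cv2.resize(a,None,fx=3.2,fy=3.2,interpolation=cv2.INTER_CUBIC);B=cv2.resize(b,None,fx=3.87,fy=3.87,interpolation=cv2.INTER_CUBIC)
h=min(len(A),len(B));cv2.imwrite("pics/z.png",np.hstack([A[:h],B[:h]]));print(A.shape,B.shape)
E
```

```text
(368, 400, 3) (368, 387, 3)
```

View pics/z.png

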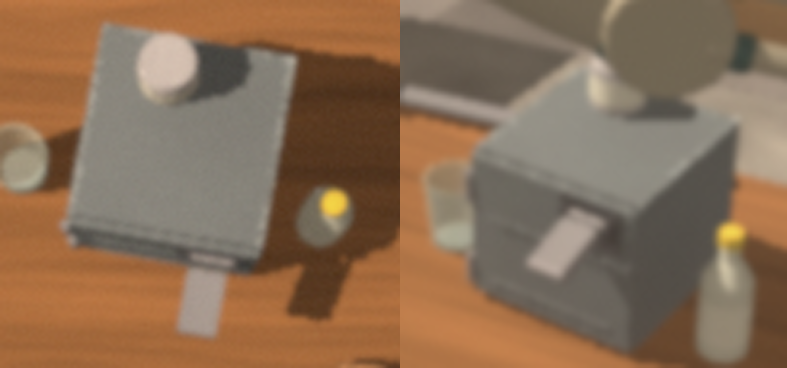

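The crop shows the cabinet top corners at about (105,25), (297,58), (68,225) and (258,245) in crop pixels. The paddle's free end runs (177,331)–(215,337), and its visible root (190,268)–(226,272).

```bash
cat > h.py <<'E'
import numpy as np
def ray(d,u,v,z):
    r=d["T"][:3,:3]@np.linalg.solve(d["mtx"],[u,v,1.]);o=d["T"][:3,3]
    return o+r*(z-o[2])/r[2]
E
python3 - <<'E'
import numpy as np,cv2
from h import ray
t=dict(np.load("top.npz"));s=dict(np.load("side.npz"))
c=[ray(t,200+x/3.2,90+y/3.2,.19) for x,y in [(105,25),(297,58),(68,225),(258,245)]]
for p in c: print(p.round(4))
print("sides",[np.linalg.norm(c[i]-c[j]).round(3) for i,j in((0,1),(0,2),(1,3))])
for i,j in((0,1),(2,0),(3,1)):
    e=c[j]-c[i];print(np.degrees(np.arctan2(e[1],e[0])).round(1))
def mask(d,box):
    x0,y0,x1,y1=box;h=cv2.cvtColor(d["color"],cv2.COLOR_RGB2HSV).astype(int)
    m=np.zeros(h.shape[:2],np.uint8);k=(h[...,1]<60)&(h[...,2]>125);m[y0:y1,x0:x1]=k[y0:y1,x0:x1]
    n,l,st,ce=cv2.connectedComponentsWithStats(m);i=1+st[1:,4].argmax();return (l==i).astype(np.uint8),st[i],ce[i]
for d,b in((t,(250,168,275,200)),(s,(253,165,285,195))):
    m,st,ce=mask(d,b);ct=max(cv2.findContours(m,0,2)[0],key=len);r=cv2.minAreaRect(ct);print(st,ce,r)
    bp=cv2.boxPoints(r);print(bp.round(1).tolist())
    for z in(.145,.16):print(z,[ray(d,*p,z).round(3).tolist() for p in bp])
E
```

```text
[ 0.8185 -0.0197  0.19  ]
[ 0.7872 -0.2159  0.19  ]
[0.612  0.0133 0.19  ]
[ 0.5948 -0.1786  0.19  ]
sides [np.float64(0.199), np.float64(0.209), np.float64(0.196)]
-99.1
-9.1
-11.0
[256 173  14  22 218] [262.63761468 183.31651376] ((262.6756896972656, 183.44593811035156), (10.685934066772461, 20.385475158691406), 9.462321281433105)
[[255.6999969482422, 192.60000610351562], [259.1000061035156, 172.5], [269.6000061035156, 174.3000030517578], [266.29998779296875, 194.39999389648438]]
0.145 [[0.513, -0.1, 0.145], [0.58, -0.11, 0.145], [0.574, -0.145, 0.145], [0.507, -0.135, 0.145]]
0.16 [[0.511, -0.1, 0.16], [0.578, -0.11, 0.16], [0.573, -0.145, 0.16], [0.506, -0.134, 0.16]]
[257 174  21  18 205] [266.69756098 182.5804878 ] ((266.7561340332031, 182.3048858642578), (10.619816780090332, 21.39580535888672), 38.65980529785156)
[[255.89999389648438, 187.3000030517578], [269.29998779296875, 170.60000610351562], [277.6000061035156, 177.3000030517578], [264.20001220703125, 194.0]]
0.145 [[0.517, -0.088, 0.145], [0.641, -0.088, 0.145], [0.613, -0.136, 0.145], [0.492, -0.133, 0.145]]
0.16 [[0.498, -0.097, 0.16], [0.621, -0.097, 0.16], [0.593, -0.144, 0.16], [0.474, -0.142, 0.16]]
```

send_rows --steps '[1,4.1,-2.3,-0.3,0,1,4.1,-2.3,-0.3,0,1,4.1,-2.3,-0.3,0,1,4.1,-2.3,-0.3,0,1,4.1,-2.3,-0.3,0,1,4.1,-2.3,-0.3,0,1,4.1,-2.3,-0.3,0,1,4.1,-2.3,-0.3,0,1,4.1,-2.3,-0.3,0,1,4.1,-2.3,-0.3,0,1,0,0,0,0]'

```text
clock: 1.2
position: [0.5243, -0.1177, 0.2612]
ee_rot: [-0.001, 0.972, 0.235, 0.001]
contact_force: [-0.5, -0.5, -0.7]
width: 0.0852
gripper_force: 0.0
```

send_rows --steps '[1,0,0,0,-8.5,1,0,0,0,-8.5,1,0,0,0,-8.5,1,0,0,0,-8.5,1,0,0,0,-8.5,1,0,0,0,-8.5,1,0,0,0,-8.5,1,0,0,0,-8.5,1,0,0,0,-8.5,1,0,0,0,-8.5,1,0,0,0,-8.5,1,0,0,0,-8.5]'

```text
clock: 2.4
position: [0.5209, -0.1233, 0.2608]
ee_rot: [-0.001, 0.429, 0.903, -0.0]
contact_force: [-0.1, -0.2, 0.3]
width: 0.0852
gripper_force: 0.0
```

send_rows --steps '[1,0,0,0,-8.5,1,0,0,0,-8.5,1,0,0,0,-8.5,1,0,0,0,-8.5,1,0,0,0,-7.6,0.6,0,0,0,0,0.6,0,0,0,0]'

```text
clock: 3.1
position: [0.5212, -0.123, 0.261]
ee_rot: [-0.0, 0.085, 0.996, -0.0]
contact_force: [-0.4, 0.6, 0.5]
width: 0.0681
gripper_force: 0.0
```

```bash
cat >> h.py <<'E'
from scipy.spatial.transform import Rotation as R
def show():
    from rig import get_state
    s=get_state();w=s["ee_rot"];r=R.from_quat([*w[1:],w[0]]).as_matrix()
    print(round(s["clock"],2),"p",s["position"].round(4),"xyaw",np.degrees(np.arctan2(r[1,0],r[0,0])).round(2),"z",r[:,2].round(3),"F",s["contact_force"].round(2),"w",round(s["width"],4),"g",s["gripper_force"],"q",s["qpos"].round(2))
E
python3 -c "
from h import *;show()
from rig import get_image;import cv2
a,b=[get_image(n)['color'][:,:,::-1] for n in('top','side')]
A=cv2.resize(a[90:215,200:325],(400,400),interpolation=2);B=cv2.resize(b[110:210,225:325],(400,400),interpolation=2)
cv2.imwrite('pics/z2.png',np.hstack([A,B]))"
```

```text
3.1 p [ 0.5212 -0.123   0.261 ] xyaw 170.27 z [-0.001 -0.    -1.   ] F [-0.41  0.57  0.54] w 0.0681 g 0.0 q [-0.36  0.2   1.53 -0.    1.41 -1.76]
```

View pics/z2.png

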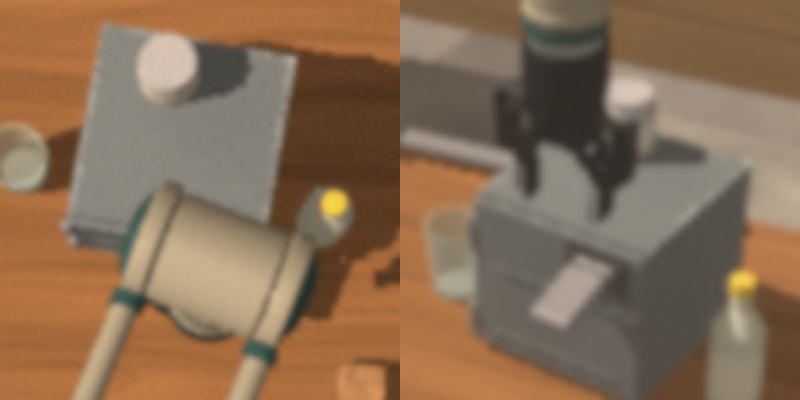

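The side crop shows the fingers straddling the paddle's line, above it, with clear room. I'll descend now.

send_rows --steps '[0.6,-0.5,0.2,2,0,0.6,0,0,2,0,0.6,0,0,2,0,0.6,0,0,2,0,0.6,0,0,2,0,0.6,0,0,1.5,0,0.6,0,0,1.0,0,0.6,0,0,0.7,0,0.6,0,0,0,0]'

```text
clock: 4.1
position: [0.5265, -0.1213, 0.1286]
ee_rot: [-0.001, 0.083, 0.997, 0.0]
contact_force: [1.5, -0.1, 0.1]
width: 0.0684
gripper_force: 0.0
```

```bash
python3 -c "
from h import *;show()
from rig import get_image;import cv2
b=get_image('side')['color'][:,:,::-1];b=b[130:210,235:315]
cv2.imwrite('pics/z3.png',cv2.resize(b,(560,560),interpolation=2))"
```

```text
4.1 p [ 0.5265 -0.1213  0.1286] xyaw 170.44 z [-0.001  0.    -1.   ] F [ 1.49 -0.13  0.13] w 0.0684 g 0.0 q [-0.36  0.3   1.74 -0.    1.1  -1.76]
```

View pics/z3.png

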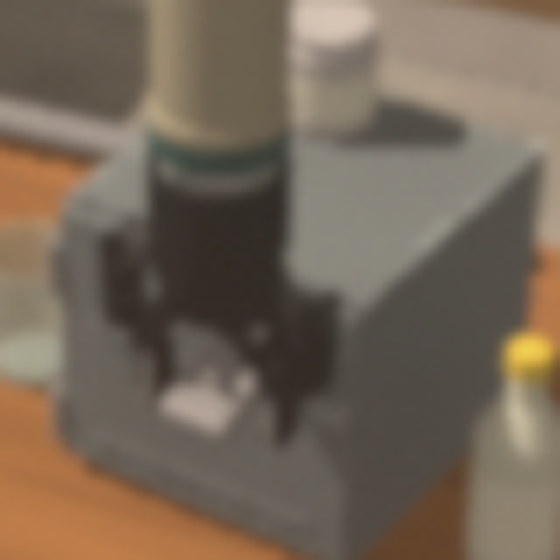

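The picture shows the fingers on both sides of the paddle: left tip near (165,385), right tip near (290,440), paddle end (165–235,400). I'll close gently.

send_rows --steps '[0.05,0,0,0,0,0.05,0,0,0,0,-0.3,0,0,0,0,-0.3,0,0,0,0,-0.3,0,0,0,0]' --newtons 25

```text
clock: 4.65
position: [0.528, -0.1186, 0.1307]
ee_rot: [0.001, 0.084, 0.996, 0.003]
contact_force: [1.1, 7.1, 4.9]
width: 0.0395
gripper_force: 28.3
```

```bash
python3 -c "
from h import *;show()"
```

```text
4.65 p [ 0.528  -0.1186  0.1307] xyaw 170.38 z [ 0.003  0.005 -1.   ] F [1.13 7.13 4.92] w 0.0395 g 28.254880701424554 q [-0.35  0.3   1.74  0.01  1.1  -1.76]
```

send_rows --steps '[-0.3,0,0.25,-0.2,0,-0.3,0,0,0,0,-0.3,0,0,0,0]'

```text
clock: 4.95
position: [0.5276, -0.1184, 0.1312]
ee_rot: [0.0, 0.083, 0.997, 0.001]
contact_force: [1.8, 3.8, -2.9]
width: 0.0398
gripper_force: 27.3
```

send_rows --steps '[-0.3,0.03,0,-0.1,0,-0.3,0.03,0,-0.1,0,-0.3,0.03,0,-0.1,0,-0.3,0,0,0,0]'

```text
clock: 5.35
position: [0.5266, -0.118, 0.1335]
ee_rot: [-0.0, 0.083, 0.997, 0.001]
contact_force: [4.3, 3.6, -7.9]
width: 0.0398
gripper_force: 26.5
```

send_rows --steps '[-0.3,0,0,-0.05,0,-0.3,0,0,-0.05,0,-0.3,0,0,0,0]'

```text
clock: 5.65
position: [0.5264, -0.1179, 0.1343]
ee_rot: [-0.0, 0.083, 0.997, 0.001]
contact_force: [4.5, 3.9, -8.1]
width: 0.0396
gripper_force: 26.3
```

send_rows --steps '[-0.3,0,0,-0.05,0,-0.3,0,0,-0.05,0,-0.3,0,0,0,0]'

```text
clock: 5.95
position: [0.5262, -0.1179, 0.1352]
ee_rot: [-0.001, 0.083, 0.997, 0.001]
contact_force: [4.8, 3.9, -8.5]
width: 0.0396
gripper_force: 26.2
```

send_rows --steps '[-0.3,0,0,-0.07,0,-0.3,0,0,-0.07,0,-0.3,0,0,0,0]'

```text
clock: 6.25
position: [0.526, -0.1178, 0.1365]
ee_rot: [-0.001, 0.083, 0.997, 0.001]
contact_force: [3.7, 4.6, -8.0]
width: 0.0399
gripper_force: 26.3
```

send_rows --steps '[-0.3,0,0,-0.07,0,-0.3,0,0,-0.07,0,-0.3,0,0,0,0]'

```text
clock: 6.55
position: [0.5258, -0.1178, 0.1378]
ee_rot: [-0.001, 0.083, 0.997, 0.001]
contact_force: [3.2, 3.9, -7.4]
width: 0.0395
gripper_force: 26.3
```

send_rows --steps '[-0.3,0,0,-0.07,0,-0.3,0,0,-0.07,0,-0.3,0,0,0,0]'

```text
clock: 6.85
position: [0.5257, -0.1178, 0.1392]
ee_rot: [-0.001, 0.083, 0.997, 0.001]
contact_force: [3.0, 4.6, -7.9]
width: 0.0396
gripper_force: 26.4
```

send_rows --steps '[-0.3,0,0,-0.07,0,-0.3,0,0,-0.07,0,-0.3,0,0,0,0]'

```text
clock: 7.15
position: [0.5256, -0.1178, 0.1405]
ee_rot: [-0.001, 0.083, 0.997, 0.001]
contact_force: [2.8, 4.7, -7.5]
width: 0.0397
gripper_force: 26.3
```

```bash
python3 -c "
from rig import get_image;import cv2
b=get_image('side')['color'][:,:,::-1];b=b[150:210,245:305]
cv2.imwrite('pics/z4.png',cv2.resize(b,(560,560),interpolation=2))"
```

```text
(no output)
```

View pics/z4.png

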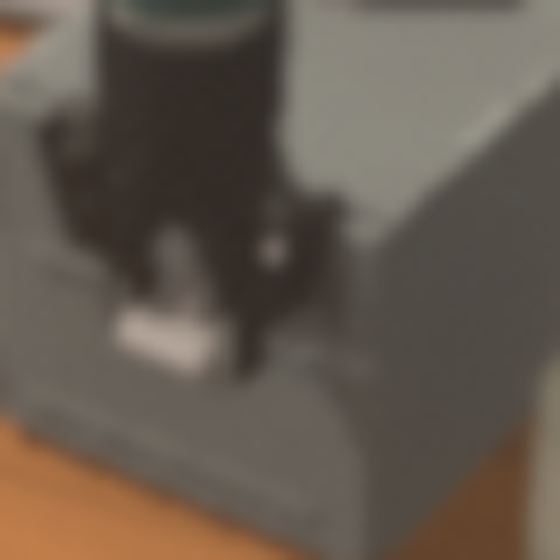

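send_rows --steps '[-0.3,0,0,-0.07,0,-0.3,0,0,-0.07,0,-0.3,0,0,0,0]'

```text
clock: 7.5
position: [0.5256, -0.1178, 0.1419]
ee_rot: [-0.001, 0.083, 0.997, 0.001]
contact_force: [3.2, 4.3, -8.2]
width: 0.0398
gripper_force: 26.4
```

The crop shows the paddle gripped and its free edge about 3–4 px higher than at rest, so it follows the lift.

send_rows --steps '[-0.3,0,0,-0.07,0,-0.3,0,0,-0.07,0,-0.3,0,0,0,0]'

```text
clock: 7.8
position: [0.5255, -0.1178, 0.1433]
ee_rot: [-0.002, 0.083, 0.997, 0.001]
contact_force: [3.3, 4.8, -9.0]
width: 0.0396
gripper_force: 26.3
```

send_rows --steps '[-0.3,0,0,-0.07,0,-0.3,0,0,-0.07,0,-0.3,0,0,0,0]'

```text
clock: 8.1
position: [0.5254, -0.1178, 0.1447]
ee_rot: [-0.002, 0.083, 0.997, 0.001]
contact_force: [3.2, 4.7, -8.0]
width: 0.0397
gripper_force: 26.3
```

send_rows --steps '[-0.3,0,0,-0.07,0,-0.3,0,0,-0.07,0,-0.3,0,0,0,0]'

```text
clock: 8.4
position: [0.5255, -0.1178, 0.1463]
ee_rot: [-0.001, 0.083, 0.997, 0.001]
contact_force: [2.8, 4.5, -8.1]
width: 0.0394
gripper_force: 26.4
```

send_rows --steps '[-0.3,-0.01,0,-0.07,0,-0.3,0,0,-0.07,0,-0.3,0,0,0,0]'

```text
clock: 8.7
position: [0.5255, -0.1179, 0.1476]
ee_rot: [-0.002, 0.083, 0.997, 0.001]
contact_force: [3.5, 4.0, -8.4]
width: 0.0393
gripper_force: 26.4
```

send_rows --steps '[-0.3,-0.01,0,-0.07,0,-0.3,-0.01,0,-0.07,0,-0.3,0,0,0,0]'

```text
clock: 9.0
position: [0.5257, -0.1179, 0.1491]
ee_rot: [-0.002, 0.083, 0.997, 0.001]
contact_force: [1.9, 4.3, -8.5]
width: 0.0395
gripper_force: 26.4
```

send_rows --steps '[-0.3,-0.01,0,-0.07,0,-0.3,-0.01,0,-0.07,0,-0.3,0,0,0,0]'

```text
clock: 9.3
position: [0.5259, -0.118, 0.1506]
ee_rot: [-0.001, 0.083, 0.997, 0.001]
contact_force: [2.7, 5.3, -8.7]
width: 0.0397
gripper_force: 26.4
```

send_rows --steps '[-0.3,-0.01,0,-0.07,0,-0.3,-0.01,0,-0.07,0,-0.3,0,0,0,0]'

```text
clock: 9.6
position: [0.5261, -0.1181, 0.1521]
ee_rot: [-0.001, 0.083, 0.997, 0.001]
contact_force: [2.6, 4.4, -8.9]
width: 0.0395
gripper_force: 26.4
```

send_rows --steps '[-0.3,-0.02,0,-0.07,0,-0.3,-0.02,0,-0.07,0,-0.3,0,0,0,0]'

```text
clock: 9.9
position: [0.5267, -0.1184, 0.1538]
ee_rot: [-0.001, 0.083, 0.997, 0.0]
contact_force: [1.0, 4.3, -9.3]
width: 0.0395
gripper_force: 26.5
```

send_rows --steps '[-0.3,-0.02,0,-0.07,0,-0.3,-0.02,0,-0.07,0,-0.3,0,0,0,0]'

```text
clock: 10.2
position: [0.527, -0.1185, 0.1553]
ee_rot: [-0.001, 0.083, 0.997, 0.0]
contact_force: [1.1, 4.7, -9.2]
width: 0.0397
gripper_force: 26.4
```

send_rows --steps '[-0.3,-0.03,0,-0.07,0,-0.3,-0.02,0,-0.07,0,-0.3,0,0,0,0]'

```text
clock: 10.5
position: [0.5272, -0.1185, 0.1567]
ee_rot: [-0.001, 0.083, 0.997, 0.001]
contact_force: [0.5, 3.8, -8.6]
width: 0.0398
gripper_force: 26.4
```

```bash
python3 -c "
from rig import get_image;import cv2
b=get_image('side')['color'][:,:,::-1];b=b[150:210,245:305]
cv2.imwrite('pics/z5.png',cv2.resize(b,(560,560),interpolation=2))"
```

```text
(no output)
```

View pics/z5.png

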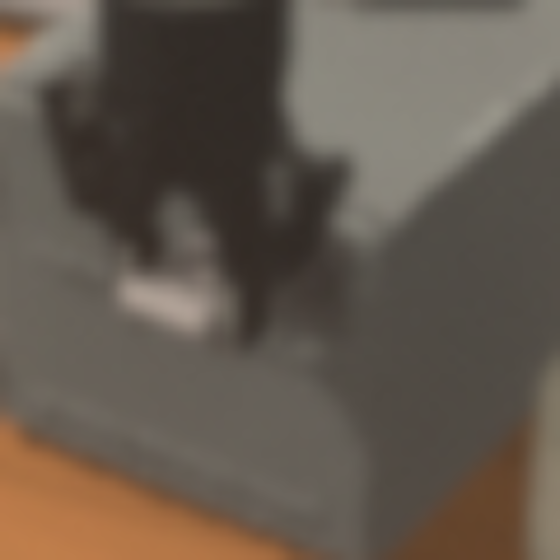

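The paddle edge went up 35 crop rows with the gripper since the last crop, so it's not slipping and the stop is still ahead.

send_rows --steps '[-0.3,-0.02,0,-0.06,0,-0.3,-0.02,0,-0.06,0,-0.3,0,0,0,0]'

```text
clock: 10.85
position: [0.5274, -0.1185, 0.1576]
ee_rot: [-0.002, 0.083, 0.997, 0.001]
contact_force: [1.2, 5.0, -11.1]
width: 0.0392
gripper_force: 26.8
```

send_rows --steps '[-0.3,0,0,-0.05,0,-0.3,0,0,0,0]'

```text
clock: 11.05
position: [0.5275, -0.1185, 0.1578]
ee_rot: [-0.002, 0.083, 0.997, 0.001]
contact_force: [0.8, 5.7, -12.8]
width: 0.0396
gripper_force: 27.0
```

The stop is met, about 4 N above the lifting force. I'll start the swing gently.

send_rows --steps '[-0.3,0.15,0.07,0,0.6,-0.3,0.15,0.07,0,0.6,-0.3,0.15,0.07,0,0.6,-0.3,0,0,0,0]'

```text
clock: 11.45
position: [0.524, -0.116, 0.1583]
ee_rot: [-0.001, 0.099, 0.995, 0.0]
contact_force: [0.9, 4.3, -15.1]
width: 0.0395
gripper_force: 27.3
```

send_rows --steps '[-0.3,0.15,0.07,0.03,0.6,-0.3,0.15,0.07,0,0.6,-0.3,0.15,0.07,0,0.6,-0.3,0,0,0,0]'

```text
clock: 11.85
position: [0.5202, -0.113, 0.1584]
ee_rot: [-0.001, 0.115, 0.993, 0.0]
contact_force: [2.7, 4.1, -15.4]
width: 0.0398
gripper_force: 27.5
```

send_rows --steps '[-0.3,0.15,0.07,0.05,0.6,-0.3,0.3,0.145,0,1.15,-0.3,0.3,0.145,0,1.15,-0.3,0,0,0,0]'

```text
clock: 12.25
position: [0.5141, -0.1078, 0.159]
ee_rot: [0.0, 0.14, 0.99, -0.0]
contact_force: [1.3, 4.0, -8.9]
width: 0.0393
gripper_force: 28.8
```

send_rows --steps '[-0.3,0.3,0.145,0,1.15,-0.3,0.6,0.3,0,2.3,-0.3,0.6,0.3,0,2.3,-0.3,0.6,0.3,0,2.3,-0.3,0.6,0.3,0,2.3,-0.3,0,0,0,0]'

```text
clock: 12.85
position: [0.4933, -0.086, 0.1588]
ee_rot: [0.0, 0.229, 0.973, -0.0]
contact_force: [0.3, 3.3, -8.1]
width: 0.0397
gripper_force: 28.9
```

```bash
python3 -c "
from h import *;show()"
```

```text
12.85 p [ 0.4933 -0.086   0.1588] xyaw 153.54 z [ 0.001 -0.001 -1.   ] F [ 0.28  3.31 -8.12] w 0.0397 g 28.912966960924678 q [-0.31  0.22  1.78 -0.    1.15 -1.42]
```

send_rows --steps '[-0.3,0.74,0.37,0.2,2.86,-0.3,0.74,0.37,0.2,2.86,-0.3,0.74,0.37,0.2,2.86,-0.3,0.74,0.37,0.2,2.86,-0.3,0.74,0.37,0.2,2.86,-0.3,0.74,0.37,0.2,2.86,-0.3,0.74,0.37,0.2,2.86,-0.3,0.74,0.37,0.2,2.86,-0.3,0.74,0.37,0.2,2.86,-0.3,0.74,0.37,0.2,2.86,-0.3,0,0,0,0]'

```text
clock: 13.95
position: [0.4598, -0.0122, 0.1399]
ee_rot: [0.001, 0.461, 0.887, -0.001]
contact_force: [-3.6, 1.4, 0.5]
width: 0.0396
gripper_force: 33.2
```

send_rows --steps '[-0.3,0.74,0.37,0.1,2.86,-0.3,0.74,0.37,0.1,2.86,-0.3,0.74,0.37,0.1,2.86,-0.3,0.74,0.37,0.1,2.86,-0.3,0.74,0.37,0.1,2.86,-0.3,0.74,0.37,0,2.86,-0.3,0.74,0.37,0,2.86,-0.3,0.74,0.37,0,2.86,-0.3,0.5,0.25,0,1.9,-0.3,0.25,0.12,0,1,-0.3,0,0,0,0]'

```text
clock: 15.05
position: [0.4637, 0.0621, 0.1346]
ee_rot: [0.0, 0.648, 0.762, -0.0]
contact_force: [-4.7, 3.6, 0.2]
width: 0.0398
gripper_force: 31.8
```

```bash
python3 -c "
from h import *;show()
from rig import get_image;import cv2
b=get_image('side')['color'][:,:,::-1];b=b[110:240,190:320]
a=get_image('top')['color'][:,:,::-1];a=a[90:220,190:320]
cv2.imwrite('pics/z6.png',cv2.resize(np.hstack([a,b]),(800,400),interpolation=2))"
```

```text
15.05 p [0.4637 0.0621 0.1346] xyaw 99.23 z [-0.    -0.001 -1.   ] F [-4.74  3.63  0.23] w 0.0398 g 31.78762606694363 q [-0.01  0.2   1.88 -0.    1.07 -0.18]
```

View pics/z6.png

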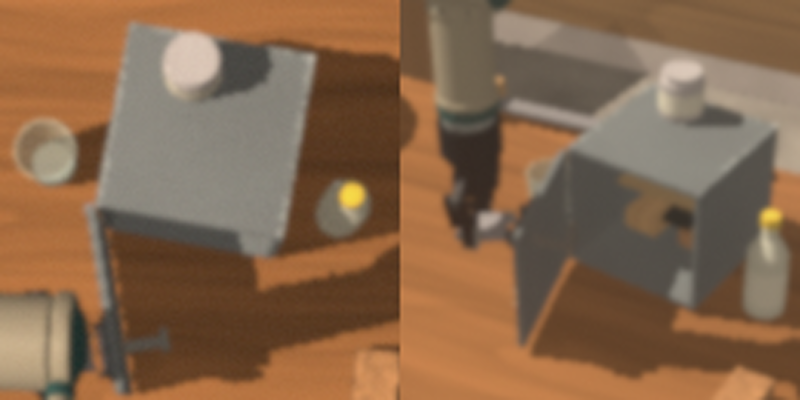

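The picture shows the door standing at about 70° (top view: hinge edge (95,210), free edge (125,390)). The paddle is still held and the neighbours have not moved. I'll lower the paddle to rest, release and back off.

send_rows --steps '[-0.3,0,0,0.2,0,-0.3,0,0,0.15,0,-0.3,0,0,0,0,0.1,0,0,0,0,0.3,0,0,0,0,0.6,0,0,0,0,0.6,0,0,0,0,0.6,0,0,0,0]'

```text
clock: 15.95
position: [0.4645, 0.0621, 0.1297]
ee_rot: [0.0, 0.648, 0.762, 0.0]
contact_force: [-0.2, 0.7, 0.2]
width: 0.0683
gripper_force: 0.0
```

send_rows --steps '[0.6,0,0,-1,0,0.6,0,0,-1.5,0,0.6,0,0,-2,0,0.6,0,0,-2,0,0.6,0,0,-2,0,0.6,1,0,-2,0,0.6,2,0,-2,0,0.6,2,0,-2,0,0.6,0,0,0,0,0.6,0,0,0,0,0.6,0,0,0,0,0.6,0,0,0,0]'

```text
clock: 17.15
position: [0.4556, 0.111, 0.2736]
ee_rot: [-0.001, 0.648, 0.761, -0.001]
contact_force: [0.4, -0.7, 0.1]
width: 0.0683
gripper_force: 0.0
```

```bash
python3 -c "
from h import *;show()
from rig import get_image;import cv2
b=get_image('side')['color'][:,:,::-1];b=b[110:240,190:320]
a=get_image('top')['color'][:,:,::-1];a=a[90:220,190:320]
cv2.imwrite('pics/z7.png',cv2.resize(np.hstack([a,b]),(800,400),interpolation=2))"
```

```text
17.15 p [0.4556 0.111  0.2736] xyaw 99.18 z [-0.002 -0.001 -1.   ] F [ 0.42 -0.67  0.08] w 0.0683 g 0.0 q [ 0.09  0.09  1.64 -0.    1.42 -0.07]
```

View pics/z7.png

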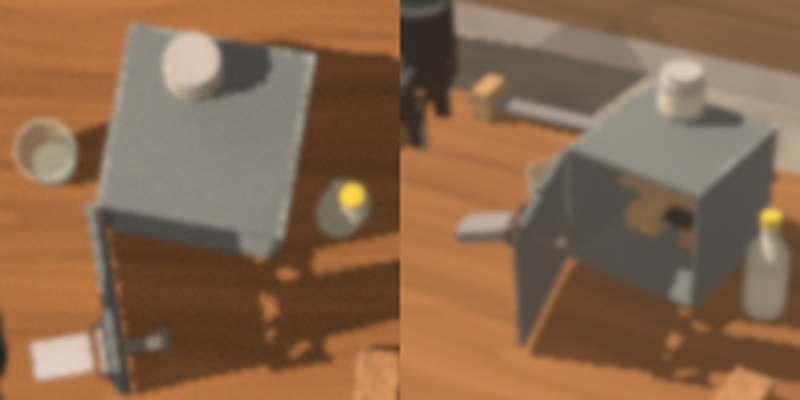

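The final picture shows the door open by about 72°, the paddle dropped, the gripper clear, and the neighbours where they were.

```bash
python3 -c "
from rig import sign_off;print(sign_off())"
```

```text
the job is handed in; nothing more can be done
None
```

I handed the job in with the cabinet door open about 72° by the last picture, the paddle released and dropped, and the gripper clear; the latch was not forced by the wrist-force readings, the tin, glue, jar and sanding block looked unmoved, and sign-off gave no verdict.

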